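Free two candling rollers from under their retaining bar

ROBOT

A 7-joint arm with a two-finger parallel gripper is mounted at the origin on the work surface. World frame = base frame: x ahead of the robot, y to its left, z up, the work surface at z = 0. Lengths are in mm, angles in rad, forces in N, time in s.
With the tool pointing down it reaches from about 400 to 850 mm from the base axis. Payload 10.4 kg.
Tool frame: the origin (TCP) lies midway between the tips of the shut fingers; the grasp point (between the pads) lies 19 mm behind it (bot.pinch_z is the z of the grasp point in the tool frame, in mm); z points along the fingers, y is the direction in which the jaws open and shut (so a half turn about z gives the same grasp; the last joint's range is limited). The gripper opens to 85 mm and grips with 20 to 120 N. Pads are 22 mm wide; open, the fingers measure 114 mm over their backs; the gripper's body (76 mm by 85 mm) begins 54 mm behind the grasp point. The pads swing forward as they close: fully open they stand 13 mm farther back than shut.
Start: joints at [-1.28, 0.332, -0.065, 1.46, 0.022, 1.35, -0.088], TCP at [192.909, 594.506, 231.338] pointing down, gripper open.
Joint ranges: [-2.6, 2.6], [-0.5, 2.12], [-1.47, 1.34], [0.16, 2.42], [-1.27, 4.41], [0.06, 2.06], [-2.6, 2.6]. Speed limits (rad/s): [2.22, 2.22, 2.79, 2.79, 3.14, 3.14, 3.14].

INTERFACE

Orientations are given as a rotation vector (axis times angle).
In Python, from plant import bot, gripper_to, cams gives the robot as it stands. Calls block until the motion is done:
- bot.move_ptp(position, orientation): joint-space move of the TCP to a pose.
- bot.move_linear(position, frame=None, velocity=150, max_force=None): straight line of the TCP; frame=None keeps the orientation; velocity is the mean speed in mm/s. With max_force (N) it stops when the force on the tool has changed by that much, and returns True; else False.
- bot.move_j(angles): joint-space move.
- gripper_to(opening): finger opening in mm; the grip force is fixed at half the most; returns when the fingers have stopped.
- bot.pause(seconds).
- bot.solve_ik(position, orientation): joint angles nearest the present ones, or None.
- bot.state(): the state.
- cams.read_camera(name): name is "scene" or "side" or "wrist"; returns a dict with "color" (420x560x3 uint8, red, green, blue), "fovy" (degrees; the focal length in pixels is half the picture's height over the tangent of half this angle, whatever the lens; pixels are square), "cx", "cy" (the principal point, pixels), "D" ([k1, k2, p1, p2, k3] as OpenCV has them; the pictures are not rectified), "R" (3x3) and "t" (3): a world point X has camera coordinates R X + t. Camera axes: x right, y down, z forward; pixel columns grow to the right and rows downward; lengths in mm; the calibration is good to about 2 mm. A picture is of the moment at which its call begins. There is no depth.
A pose or a line that the arm cannot do raises bot.IKError and nothing moves.
- bot.job_done(): hands the job in, once; it reports no verdict.
Trained networks look in the newest picture that a camera, given by its name, has taken for a name from the list of things; names that differ only in an ending like _2 or _b are one class to them, and where a whole thing is asked for, a point or a joint stands for the part that bears it (a point fixed in the world has none). Each returns a list of dicts, best first, with "conf" (0 to 1); they miss things now and then, are a little off and sometimes report something else, mostly with a low value. They report only what shows in the picture. A call takes as long as a camera call. They do not tell look-alikes from the thing itself.
- cams.regions_of(camera, label): "pixels" (420x560 bool, what is visible of it) and "extent" ([left, top, width, height] in pixels, round what is visible of it).
The state is a dict: "t": time; "q": joint angles; "joint_vel": joint speeds; "effort": joint torques, N m; "position": TCP position; "tcp_rot": TCP orientation; "wrist_force": force on the tool from outside, world axes, zero at the start; "wrist_torque": the same for the moment, N m; "grip_width": finger opening in mm.
Only numpy, scipy, OpenCV 4.12 (cv2) and the standard library are available. Lean on these libraries where they do the work, as an engineer would, in place of code of your own. Each camera call takes 0.05 s, during which the arm holds its last target.

TASK

The two plain candling rollers need washing: lift the retaining bar out of its two open brackets and lay it flat on the black rubber mat, then take out the two plain rollers and lay them (not drop them) side by side flat on the floor of the steel wash tray. Leave the roller with the collars in the cradle, and finally put the bar back down in both brackets, centred, so that it holds that roller in. Do not disturb the other things on the cabinet.

Things in the scene. Friction and masses are not known exactly. Their poses are not given: they have to be found in the camera images.
- cradle: Fixed roller cradle, base plate 170 x 288 x 8 mm. Origin: centre of its underside, on the tabletop; x along the rollers, y along the bar. Aluminium end plates at x = +-72 mm (8 mm thick, top at z = 62) have open notches, 14 mm wide, at y = -56, 0, +56; a roller's axis rests there at z = 50. Free gaps: 30 mm between plain rollers, 57 mm from outer roller to bracket.
- bracket_left (a point): Middle of the slot floor of one steel bracket, at y = +132 mm, z = 66 mm of the cradle. The bracket is 12 mm thick (y) and 44 mm wide (x); its slot, open upwards, is 24 mm wide (x = -12 to +12), with straight cheeks 12 mm high and then lips flaring outwards to 24 mm above this point. Axes as the cradle's.
- bracket_right (a point): The same point of the other bracket, at y = -132 mm of the cradle.
- bar_grip (a point): Loose retaining bar: flat steel, 310 (its y) x 18 (its x) x 8 mm, with a black grip 18 wide x 50 long (y) x 30 mm tall on its middle; 38 mm tall in all, about 0.33 kg. This point: on the grip's centre line, 24 mm above the bar's underside. At the start it lies in both brackets, this point at z = 90 mm, its underside 3 mm above the plain rollers. Either way round will do.
- roller_a_center (a point): Centre of a loose plain roller: smooth aluminium cylinder 26 mm diameter, 130 mm long, with 10 mm diameter steel journals at both ends (160 mm over all), about 0.11 kg. Its own x is its axis; it may be turned any way about it. Starts in any one of the three notches. It can roll.
- roller_b_center (a point): Centre of the second plain roller, the same as roller_a.
- roller_c_center (a point): Centre of the collared roller, which stays in the cradle: as the plain ones but with four collars of 42 mm diameter, 10 mm wide, at 51, 33 mm either side of its centre. Its own x is its axis. Starts in any one of the three notches.
- tray: Fixed open wash tray of bare steel, 230 (x) x 190 (y) x 35 mm high outside, walls and floor 5 mm. Origin: centre of its underside, on the tabletop. A plain roller lying on its floor has its centre at z = 18 mm. To the left or to the right of the cradle.
- mat: Fixed black rubber mat, 330 (x) x 130 (y) x 4 mm. Origin: centre of its underside, on the tabletop. On the other side of the cradle from the tray. The bar fits on it along the mat's x; its bar_grip point is then at z = 28 mm.
- egg_mid (a point): Middle of the white ceramic nest egg (41 mm diameter, 56 mm tall, standing in a cup of the egg tray, 66 mm above the table at its top). Bystander.
- egg_tray: Green plastic six-cup egg tray, 165 x 115 x 30 mm, beyond the cradle. Origin: centre of its underside. Bystander.
- magnifier_lens (a point): Lens centre of the brass pocket magnifier, lens 52 mm diameter, 8 mm high, with a 60 mm handle to its -x, lying at the back left, beyond the tray or mat. Bystander.
- brush_mid (a point): Middle of a loose hand brush about 200 mm long, along its own x, lying at the back beside the egg tray. Bystander.
There are look-alikes about, which are no part of the job. What is shaped like the part that bears roller_a_center but red or turquoise is not meant.

How it is judged (in metres and radians):
On the way, in this order (a step that is already met when the one before it is completed fails the run):
1. the bar has been lifted out and lies flat on the rubber mat, all rollers still in the cradle (x of bar_grip in the frame of mat between -0.05 and 0.05 m and y of bar_grip in the frame of mat between -0.06 and 0.06 m and z of bar_grip in the frame of mat between 0.022 and 0.034 m and angle between bar_grip's own z axis and vertical below 0.1 rad and linear speed of bar below 0.05 m/s and distance of each of roller_a_center, roller_b_center, roller_c_center from where it was at the start of the episode below 0.02 m), for 0.2 s.
2. one plain roller lies flat on the tray's floor (((x of roller_a_center in the frame of tray between -0.11 and 0.11 m and y of roller_a_center in the frame of tray between -0.09 and 0.09 m and z of roller_a_center in the frame of tray between 0.01 and 0.026 m and angle between roller_a_center's own x axis and vertical between 1.45 and 1.69 rad and linear speed of roller_a below 0.05 m/s) or (x of roller_b_center in the frame of tray between -0.11 and 0.11 m and y of roller_b_center in the frame of tray between -0.09 and 0.09 m and z of roller_b_center in the frame of tray between 0.01 and 0.026 m and angle between roller_b_center's own x axis and vertical between 1.45 and 1.69 rad and linear speed of roller_b below 0.05 m/s))), for 0.1 s.
3. both plain rollers lie flat on the tray's floor (x of roller_a_center in the frame of tray between -0.11 and 0.11 m and y of roller_a_center in the frame of tray between -0.09 and 0.09 m and z of roller_a_center in the frame of tray between 0.01 and 0.026 m and angle between roller_a_center's own x axis and vertical between 1.45 and 1.69 rad and linear speed of each of roller_a, roller_b below 0.05 m/s and x of roller_b_center in the frame of tray between -0.11 and 0.11 m and y of roller_b_center in the frame of tray between -0.09 and 0.09 m and z of roller_b_center in the frame of tray between 0.01 and 0.026 m and angle between roller_b_center's own x axis and vertical between 1.45 and 1.69 rad), for 0.1 s.
At the end, for the whole second after the job is handed in: Both plain rollers lie flat on the tray's floor at rest; the bar lies at rest on the slot floors of both brackets (within 4 mm in height, 6 mm across, 16 mm of centred along its length); the collared roller is still in its notches (within 20 mm) (all of step 3 and x of bar_grip in the frame of cradle between -0.006 and 0.006 m and y of bar_grip in the frame of cradle between -0.016 and 0.016 m and z of bar_grip in the frame of cradle between 0.086 and 0.094 m and angle between the y axis of bar_grip and the y axis of cradle, either way round below 0.06 rad and angle between bar_grip's own z axis and vertical below 0.1 rad and linear speed of bar below 0.02 m/s and distance of roller_c_center from where it was at the start of the episode below 0.02 m); the robot touches nothing.
It fails at once if a bystander (nest egg, egg tray, magnifier or brush) is moved by more than 30 mm (distance of any of egg_mid, egg_tray, magnifier_lens, brush_mid from where it was at the start of the episode above 0.03 m).
It fails at once if the collared roller is taken out (moved by more than 40 mm) (distance of roller_c_center from where it was at the start of the episode above 0.04 m).
It fails at once if a plain roller is dropped (faster than 0.8 m/s close to the table: a drop of over 30 mm) ((linear speed of roller_a above 0.8 m/s and height (world z) of roller_a_center below 0.045 m) or (linear speed of roller_b above 0.8 m/s and height (world z) of roller_b_center below 0.045 m)).
It also fails if it takes over 72 s, if anything falls off the work surface, if the arm or the gripper's body presses on something with over 40 N, if the wrist force passes 120 N, or if a joint passes its speed limit or range.

## Working session

There is one attempt and no reset: what is moved stays moved. The work goes in short steps, each a Python script; the robot and the scene stay as the last script left them, time stands still between calls to the robot, and variables do not carry over. Pictures are saved under pics/ and viewed, and the job is handed in when it is done.

```bash
ls; mkdir -p pics; python3 - <<'E'
from plant import bot,gripper_to,cams
import cv2,numpy as np
s=bot.state();print(s['t'],s['position'],s['tcp_rot'],s['grip_width'],bot.pinch_z)
for n in ['scene','side','wrist']:
    c=cams.read_camera(n);cv2.imwrite(f'pics/{n}0.png',c['color'][:,:,::-1])
    print(n,c['fovy'],c['cx'],c['cy'],c['D'],np.round(c['R'],3).tolist(),np.round(c['t'],1), (-c['R'].T@c['t']).round())
E
```

```text
pics
0.0 [192.80219261 594.13303538 230.52625465] [-4.90790697e-01 -3.10287107e+00  2.18859700e-03] 85.57135784024872 -18.700000000000003
scene 42.9598877713331 282.2061365920338 212.4523664344631 [-0.17380325  0.          0.          0.          0.        ] [[-0.393, 0.92, -0.007], [0.789, 0.333, -0.516], [-0.472, -0.208, -0.857]] [ 215.2 -418.  1656.9] [1197.  286. 1205.]
side 50.759105560430896 279.61342644089626 208.36451637485357 [-0.09630324  0.          0.          0.          0.        ] [[-0.993, -0.114, -0.02], [-0.045, 0.542, -0.839], [0.107, -0.833, -0.543]] [562.9  89.5 836.5] [474. 712. 541.]
wrist 63.59231738818832 278.443757490898 211.84622447611756 [-0.05639826  0.          0.          0.          0.        ] [[0.307, 0.952, -0.0], [0.899, -0.29, 0.327], [0.311, -0.101, -0.945]] [-625.7  -43.7  381.2] [113. 621. 374.]
```

View pics/scene0.png

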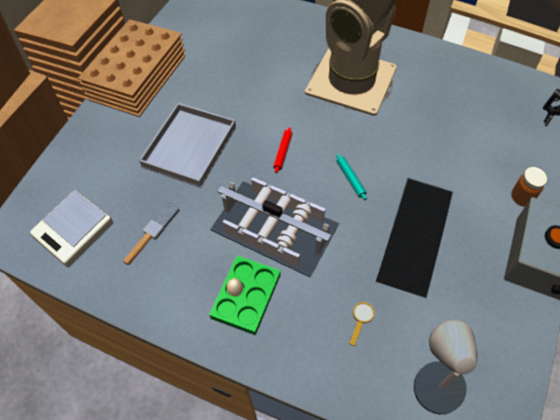

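View pics/side0.png

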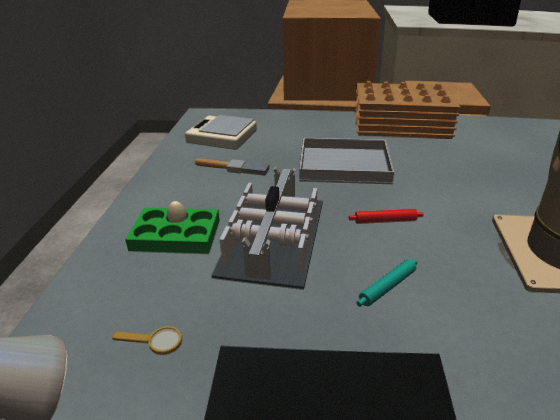

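View pics/wrist0.png

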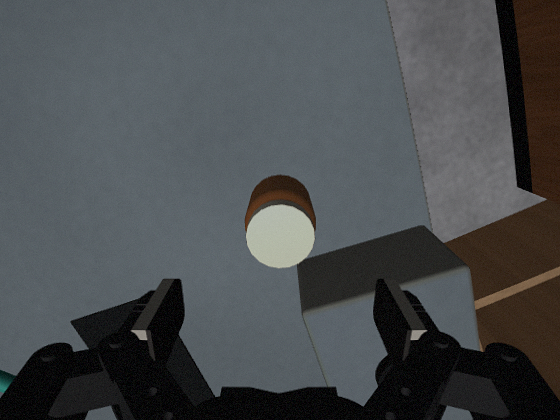

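The scene view shows the tray at (190,143), the cradle at (275,225) and the mat at (415,237). The collared roller (~(297,220)) is on the cradle's mat side. The red (283,150) and turquoise (351,176) rollers on the table are look-alikes. Next I'll measure coarse positions.

```bash
cat > h.py <<'E'
from plant import bot,gripper_to,cams
import cv2,numpy as np
from scipy.spatial.transform import Rotation as Ro
def K(c):
    f=c['color'].shape[0]/2/np.tan(np.radians(c['fovy']/2)); return np.array([[f,0,c['cx']],[0,f,c['cy']],[0,0,1.]])
def ray(c,uv):
    p=cv2.undistortPoints(np.array(uv,float).reshape(-1,1,2),K(c),np.array(c['D'],float)).reshape(-1,2)
    d=np.c_[p,np.ones(len(p))]@c['R']; o=-c['R'].T@c['t']; return o,d
def plane(c,uv,z):
    o,d=ray(c,uv); return (o+d*((z-o[2])/d[:,2])[:,None])
def proj(c,X):
    X=np.array(X,float).reshape(-1,3)
    return cv2.projectPoints(X,cv2.Rodrigues(np.array(c['R'],float))[0],np.array(c['t'],float),K(c),np.array(c['D'],float))[0].reshape(-1,2)
def rect(m):
    cs=max(cv2.findContours(m.astype(np.uint8),cv2.RETR_EXTERNAL,cv2.CHAIN_APPROX_NONE)[0],key=cv2.contourArea); return cs.reshape(-1,2)
def planerect(c,m,z):
    P=plane(c,rect(m),z)[:,:2].astype(np.float32); (cx,cy),(w,h),a=cv2.minAreaRect(P)
    return np.round([cx,cy,w,h,a],1)
def save(c,name): cv2.imwrite(f'pics/{name}.png',c['color'][:,:,::-1])
def down(yaw): # jaws (tool y) along direction yaw in world xy
    y=np.array([np.cos(yaw),np.sin(yaw),0]);z=np.array([0,0,-1.]);x=np.cross(y,z)
    return Ro.from_matrix(np.c_[x,y,z]).as_rotvec()
E
python3 - <<'E'
from h import *
for cam in ['scene','side']:
    c=cams.read_camera(cam)
    for l,z in [('tray',35),('mat',4),('cradle',0),('bar_grip',75),('egg_tray',30),('roller_a_center',50),('roller_c_center',50),('brush_mid',10),('magnifier_lens',8),('egg_mid',38)]:
        for r in cams.regions_of(cam,l)[:6]:
            m=r['pixels']
            if m.sum()<5: continue
            print(cam,l,round(r['conf'],2),r['extent'],int(m.sum()),planerect(c,m,z))
E
```

```text
scene tray 0.63 [137.2, 104.4, 100.5, 81.1] 4973 [ 443.6 -333.   252.6  209.8    1.7]
scene tray 0.23 [210.0, 179.0, 125.3, 97.6] 4740 [585.1 -12.4 309.6 192.1  85.4]
scene mat 0.83 [376.1, 175.5, 79.3, 119.1] 5436 [458.2 339.  331.4 131.2   2.4]
scene cradle 0.85 [210.7, 177.9, 127.1, 98.2] 4551 [609.6 -23.5 317.  114.   85.9]
scene bar_grip 0.56 [216.7, 189.7, 108.3, 53.1] 946 [575.8 -10.1 307.7  36.1  85.2]
scene egg_tray 0.85 [205.7, 257.9, 78.3, 78.2] 3262 [789.8   8.8 175.8 124.1   2.2]
scene roller_a_center 0.9 [242.8, 184.0, 28.7, 47.6] 360 [618.  -66.6  25.6  76.5  81.7]
scene roller_a_center 0.73 [333.9, 157.4, 29.4, 43.3] 429 [388.2 128.  153.4  27.8  47.9]
scene roller_a_center 0.67 [274.0, 125.8, 18.4, 44.6] 342 [373.1 -71.9 152.3  23.4   9.5]
scene roller_c_center 0.58 [273.8, 203.9, 37.3, 50.2] 609 [624.9  44.6  41.6  75.   89.5]
scene brush_mid 0.96 [125.5, 203.9, 54.4, 60.1] 777 [ 729.6 -292.2   46.7  198.5   85.1]
scene magnifier_lens 0.62 [347.9, 302.6, 25.3, 42.5] 504 [742.8 288.8 108.3  50.9  14.6]
scene magnifier_lens 0.19 [241.4, 187.3, 29.7, 46.9] 416 [595.5 -
[... 1019 characters left out ...]
7.2]
side roller_a_center 0.81 [348.6, 207.6, 71.7, 20.4] 804 [357.3 -29.5 144.9  46.4   8.9]
side roller_a_center 0.72 [296.4, 139.0, 97.6, 43.9] 4044 [ 434.6 -278.1  224.4  248.8    2. ]
side roller_c_center 0.66 [231.3, 221.3, 76.4, 26.4] 1030 [551.9  47.4  66.8  62.6  85.8]
side brush_mid 0.94 [195.4, 159.6, 74.7, 14.2] 734 [ 730.6 -297.9   71.2  209.8   80. ]
side magnifier_lens 0.62 [111.1, 325.2, 71.7, 30.6] 1129 [741.6 288.4 110.   56.4  14.6]
side egg_mid 0.76 [165.6, 200.1, 21.4, 25.1] 392 [787.5 -29.2  43.3  88.1  18.8]
side egg_mid 0.4 [211.6, 168.7, 109.1, 121.2] 5646 [583.1  10.8 330.8 181.8  85.8]
side egg_mid 0.4 [232.2, 219.8, 75.4, 26.1] 1058 [553.5  30.8  73.4  63.8  84.4]
```

```bash
python3 - <<'E'
from h import *
print(bot.solve_ik([540,-10,340],down(np.radians(85.7))))
bot.move_ptp([540,-10,340],down(np.radians(85.7)))
s=bot.state();print(s['t'],s['position'],s['q'])
c=cams.read_camera('wrist');save(c,'w1');np.save('w1.npy',c,allow_pickle=True)
for l,z in [('cradle',8),('bar_grip',74),('roller_a_center',50),('roller_c_center',50)]:
    for r in cams.regions_of('wrist',l)[:4]:
        print(l,round(r['conf'],2),r['extent'],int(r['pixels'].sum()),planerect(c,r['pixels'],z))
E
```

```text
[-0.67580432  0.10516601  0.67269265  1.5349453  -0.06552504  1.52437401
  1.49298226]
3.75 [540.0537185   -8.99016266 339.77990207] [-0.67652984  0.10559613  0.67163881  1.53495669 -0.06567608  1.52429831
  1.49262823]
cradle 0.79 [169.3, 125.1, 223.3, 127.8] 15990 [542.8  -5.6 331.5  94.2  85.2]
bar_grip 0.83 [154.7, 190.5, 245.7, 25.0] 4014 [585.1 -13.9 310.1  31.3  85.2]
roller_a_center 0.94 [344.8, 0.0, 79.6, 56.3] 1633 [383.4 129.8 105.1  25.9  47.6]
roller_a_center 0.89 [230.0, 134.3, 16.6, 116.5] 1752 [535.8 -61.7  26.1  74.4  85.8]
roller_a_center 0.79 [191.1, 0.9, 38.2, 77.0] 1568 [386.5 -74.3  89.3  26.    8.7]
roller_c_center 0.59 [305.1, 132.6, 35.4, 114.1] 2318 [544.   50.5  42.   74.7  85. ]
roller_c_center 0.55 [473.9, 1.4, 85.7, 199.9] 15983 [484.3 305.7 246.6 119.2   3. ]
```

View pics/w1.png

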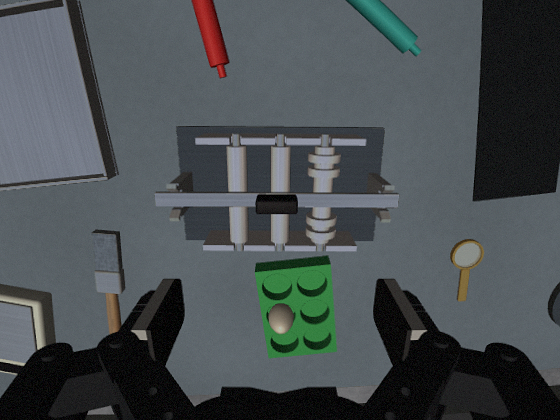

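```bash
python3 - <<'E'
import cv2
a=cv2.imread('pics/w1.png')[110:270,140:410]
cv2.imwrite('pics/w1c.png',cv2.resize(a,None,fx=2.96,fy=2.96,interpolation=cv2.INTER_CUBIC))
E
```

```text
(no output)
```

View pics/w1c.png

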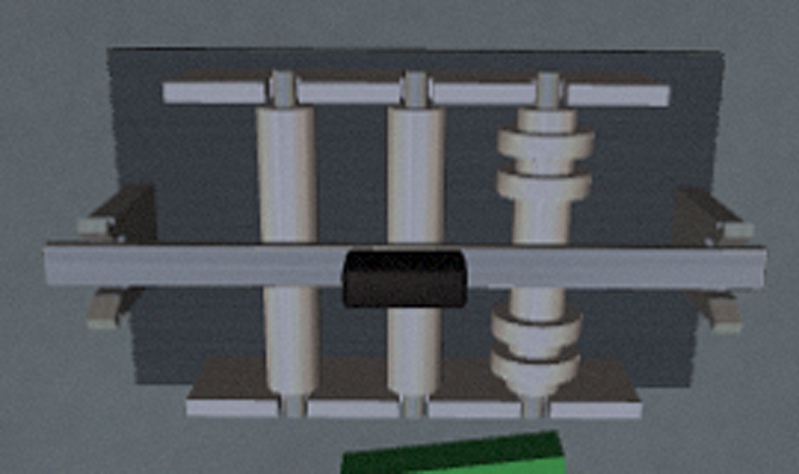

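```bash
cat > fit.py <<'E'
from h import *
from scipy.optimize import least_squares
def fit(c,uv,X,x0):
    uv=np.array(uv,float);X=np.array(X,float)
    def T(p): 
        a=p[2];return np.c_[p[0]+X[:,0]*np.cos(a)-X[:,1]*np.sin(a),p[1]+X[:,0]*np.sin(a)+X[:,1]*np.cos(a),X[:,2]]
    r=least_squares(lambda p:(proj(c,T(p))-uv).ravel(),x0,x_scale=[1,1,.01])
    return r.x,(proj(c,T(r.x))-uv).round(1)
E
python3 - <<'E'
from fit import *
c=np.load('w1.npy',allow_pickle=True).item()
f=lambda L:np.array(L)/2.96+[140,110]
for n,uv,X in [('base',f([[107,49],[722,53],[692,386],[135,384]]),[[-85,-144,8],[-85,144,8],[85,144,8],[85,-144,8]]),
 ('bar',f([[45,247],[45,285],[765,249],[767,288]]),[[-9,-155,74],[9,-155,74],[-9,155,74],[9,155,74]]),
 ('rollers',f([[284,70],[415,70],[547,70],[292,418],[413,418],[536,418]]),[[-80,-56,53],[-80,0,53],[-80,56,53],[80,-56,53],[80,0,53],[80,56,53]]),
 ]:
    p,r=fit(c,uv,X,[585,-10,-.08]);print(n,p[:2].round(1),np.degrees(p[2]).round(2),r.tolist())
for cam in ['scene','side']:
    c=cams.read_camera(cam);save(c,cam+'1');np.save(cam+'1.npy',c,allow_pickle=True)
    a=c['color'][:,:,::-1]; a=a[170:280,200:350] if cam=='scene' else a[160:290,210:330]
    cv2.imwrite(f'pics/{cam}1c.png',cv2.resize(a,None,fx=5 if cam=='scene' else 4.6,fy=5 if cam=='scene' else 4.6,interpolation=cv2.INTER_CUBIC))
E
```

```text
base [582.   -8.6] -4.4 [[-0.4, -0.0], [0.7, -0.4], [-0.6, 0.3], [0.2, 0.2]]
bar [582.1 -12.6] -4.36 [[-0.7, -0.3], [0.9, 0.3], [1.1, -0.2], [-1.3, 0.1]]
rollers [582.5  -8.7] -4.28 [[-0.5, 0.5], [0.1, 0.5], [0.2, 0.7], [1.2, -0.8], [0.3, -0.7], [-1.3, -0.7]]
```

View pics/scene1c.png

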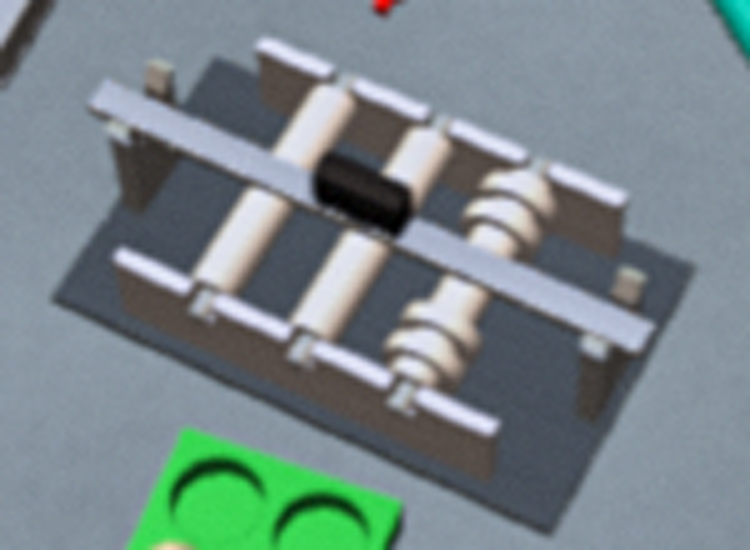

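View pics/side1c.png

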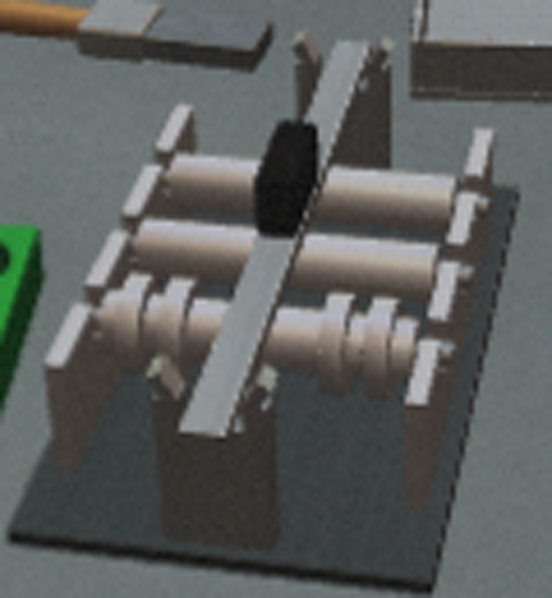

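```bash
python3 - <<'E'
from fit import *
c=np.load('scene1.npy',allow_pickle=True).item()
f=lambda L:np.array(L)/5+[200,170]
for n,uv,X in [('base',f([[215,57],[693,266],[549,533],[53,299]]),[[-85,-144,8],[-85,144,8],[85,144,8],[85,-144,8]]),
 ('bar',f([[107,80],[89,102],[655,325],[637,350]]),[[-9,-155,74],[9,-155,74],[-9,155,74],[9,155,74]])]:
    p,r=fit(c,uv,X,[585,-10,-.08]);print(n,p[:2].round(1),np.degrees(p[2]).round(2),r.tolist())
c=np.load('side1.npy',allow_pickle=True).item()
f=lambda L:np.array(L)/4.6+[210,160]
for n,uv,X in [('base',f([[517,188],[431,585],[10,538]]),[[-85,-144,8],[-85,144,8],[85,144,8]]),
 ('bar',f([[368,42],[335,42],[228,436],[178,431]]),[[-9,-155,74],[9,-155,74],[-9,155,74],[9,155,74]])]:
    p,r=fit(c,uv,X,[585,-10,-.08]);print(n,p[:2].round(1),np.degrees(p[2]).round(2),r.tolist())
from plant import bot
a=np.radians(85.6)
for p,y in [([584,-12,100],np.radians(-4.4)),([584,-12,100],np.radians(175.6)),([458,334,60],np.radians(92)),([458,334,60],np.radians(-88)),([444,-330,60],a),([444,-330,60],a-np.pi)]:
    print(p,np.degrees(y),bot.solve_ik(p,down(y)))
E
```

```text
base [583.3  -6. ] -4.51 [[-0.4, -0.3], [0.5, 0.2], [0.4, 0.2], [-0.7, -0.3]]
bar [581.4 -10.5] -4.71 [[-0.2, -0.6], [-0.2, 0.2], [-0.0, -0.3], [0.4, 0.5]]
base [580.6  -6.9] -4.19 [[0.0, -0.1], [0.9, 0.2], [-1.0, -0.4]]
bar [580.5 -13.3] -4.25 [[0.4, -0.0], [-0.3, -0.6], [-0.2, 0.2], [0.2, 0.2]]
[584, -12, 100] -4.4 [-0.67317639  0.43461273  0.76847504  1.75894084 -0.33732698  1.08486111
  0.13226366]
[584, -12, 100] 175.6 [ 0.85342363  0.70775175 -1.24513916  1.67882149  0.69886861  1.27792294
  2.5276116 ]
[458, 334, 60] 92.0 [-1.12519237  0.39335872  0.49818087  1.82555681 -0.22264572  0.97809485
  1.07187601]
[458, 334, 60] -88.0 [-1.18549498  0.40661215  0.5734793   1.8285617  -0.26099002  0.98196826
 -2.0387007 ]
[444, -330, 60] 85.6 [-0.29636168  0.57147321  1.08301184  1.87968918 -0.58317793  1.05043672
  2.52264694]
[444, -330, 60] -94.4 [-0.34133706  0.63148066  1.16344863  1.88113246 -0.66085363  1.08241843
 -0.55926618]
```

```bash
cat >> h.py <<'E'
CR=np.array([582.,-7.5]);CY=np.radians(-4.35)
def cr(x,y): return [CR[0]+x*np.cos(CY)-y*np.sin(CY),CR[1]+x*np.sin(CY)+y*np.cos(CY)]
def st(m=''):
    s=bot.state();print(m,round(s['t'],2),np.round(s['position'],1),'grip',round(s['grip_width'],1),'F',np.round(s['wrist_force'],1))
E
python3 - <<'E'
from h import *
bot.move_ptp([581.5,-12,170],down(CY));st()
gripper_to(46)
bot.move_linear([581.5,-12,73],velocity=120);st()
c=cams.read_camera('side');save(c,'s2')
gripper_to(8);st('grip')
print(bot.move_linear([581.5,-12,190],velocity=150));st('lift')
c=cams.read_camera('side');save(c,'s3')
E
```

```text
5.38 [581.7 -12.  170.5] grip 85.3 F [ 0.7 -0.4  0.1]
 6.81 [582.  -12.1  73.7] grip 46.1 F [-0.2 -0.   0.7]
grip 7.22 [581.9 -12.   73.6] grip 17.7 F [-1.7  1.6  6. ]
False
lift 8.15 [580.9 -11.9 188.9] grip 17.2 F [ 0.1  0.5 -3.9]
```

View pics/s3.png

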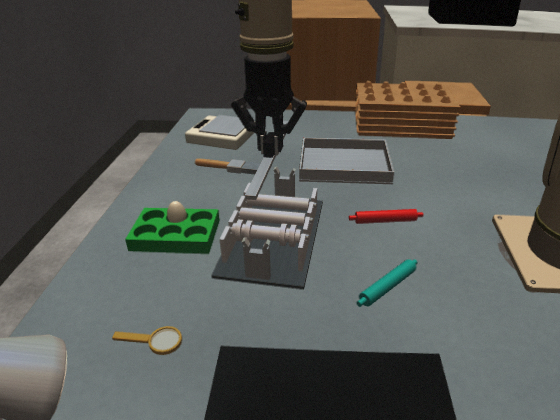

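The side view shows the bar held level around (262,175), with all three rollers still in their notches. On to the mat.

```bash
python3 - <<'E'
from h import *
o=down(np.radians(92.4))
bot.move_ptp([458,336,120],o);st()
bot.move_linear([458,336,22],velocity=110);st()
print(bot.move_linear([458,336,8],velocity=25,max_force=5));st('down')
c=cams.read_camera('scene');save(c,'sc4')
gripper_to(46);st('rel')
bot.move_linear([458,336,120],velocity=150)
c=cams.read_camera('scene');save(c,'sc5')
for r in cams.regions_of('scene','bar_grip')[:3]: print(r['conf'],r['extent'],planerect(c,r['pixels'],12))
st()
E
```

```text
9.6 [459.1 334.6 120.1] grip 17.2 F [ 0.6 -0.2 -2.3]
 10.64 [458.5 336.3  22.7] grip 17.1 F [ 0.3  0.  -3.3]
True
down 11.1 [458.  336.1  11.6] grip 17.1 F [-1.8 -1.2  6.8]
rel 11.54 [457.4 335.7  10.8] grip 46.2 F [ 0.  -0.4 -0.6]
0.79 [397.3, 197.6, 29.3, 90.7] [480.5 340.  276.7  22.    1.6]
 12.52 [457.5 335.5 118.8] grip 45.7 F [-0.1  1.1  0.1]
```

View pics/sc5.png

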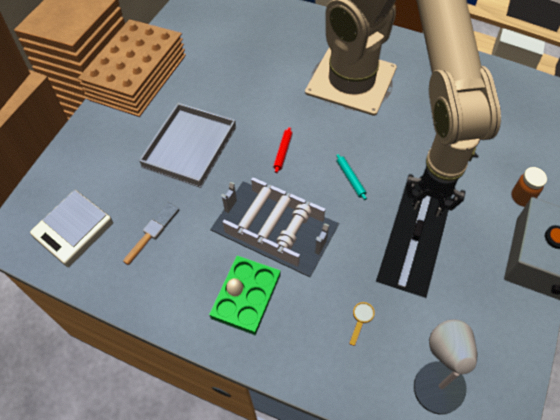

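The picture shows the bar lying along the mat at (416,237), with the rollers still seated. Next I'll measure the tray rim and confirm which rollers are the plain ones.

```bash
python3 - <<'E'
from h import *
a=cv2.imread('pics/sc5.png')
t=cv2.resize(a[95:195,130:245],None,fx=4,fy=4,interpolation=cv2.INTER_CUBIC)
b=cv2.resize(a[170:270,205:305+40],None,fx=2.4,fy=4,interpolation=cv2.INTER_CUBIC)
b=cv2.resize(a[170:280,205:345],None,fx=2.4,fy=2.4,interpolation=cv2.INTER_CUBIC)
o=np.zeros((400,800,3),np.uint8);o[:,:460]=t;o[:b.shape[0],462:462+b.shape[1]]=b;cv2.imwrite('pics/t5.png',o)
E
```

```text
(no output)
```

View pics/t5.png

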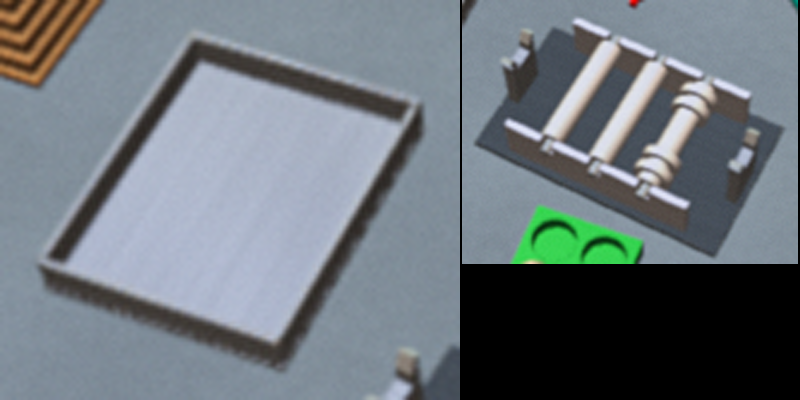

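Crop: the two plain rollers are the left and middle ones in the cradle (scene ~(247,208) and (272,217)). The one at (288,222) has the collars and stays. The red and turquoise rollers on the table are excluded. Next I'll pick the left plain roller.

```bash
python3 - <<'E'
from fit import *
c=np.load('scene1.npy',allow_pickle=True).item()
uv=np.array([[195,37],[421,104],[282,353],[42,265]])/4+[130,95]
p,r=fit(c,uv,[[-115,-95,35],[-115,95,35],[115,95,35],[115,-95,35]],[443,-330,0]);print(p[:2].round(1),np.degrees(p[2]).round(2),r.tolist())
o=down(CY-np.pi/2)
P=cr(0,-56);print(P)
bot.move_ptp([*P,150],o);st()
gripper_to(46)
print(bot.move_linear([*P,40],velocity=110,max_force=15));st()
c=cams.read_camera('scene');save(c,'sc6')
gripper_to(15);st('grip')
E
```

```text
[ 438.2 -332.5] 1.23 [[-0.3, -0.4], [1.1, 0.2], [0.0, -0.6], [-0.9, 0.7]]
[np.float64(577.7524612439692), np.float64(-63.33868206284973)]
 14.45 [577.8 -62.6 149.8] grip 46.2 F [ 0.   0.7 -0.3]
False
 15.82 [578.2 -63.5  40.7] grip 45.8 F [0.1 0.5 0.5]
grip 16.18 [578.1 -64.2  40.7] grip 24.0 F [-1.1 -4.2  5.6]
```

```bash
python3 - <<'E'
import cv2
a=cv2.imread('pics/sc6.png')[130:300,190:380]
cv2.imwrite('pics/sc6c.png',cv2.resize(a,None,fx=3.4,fy=3.4))
E
```

```text
(no output)
```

View pics/sc6c.png

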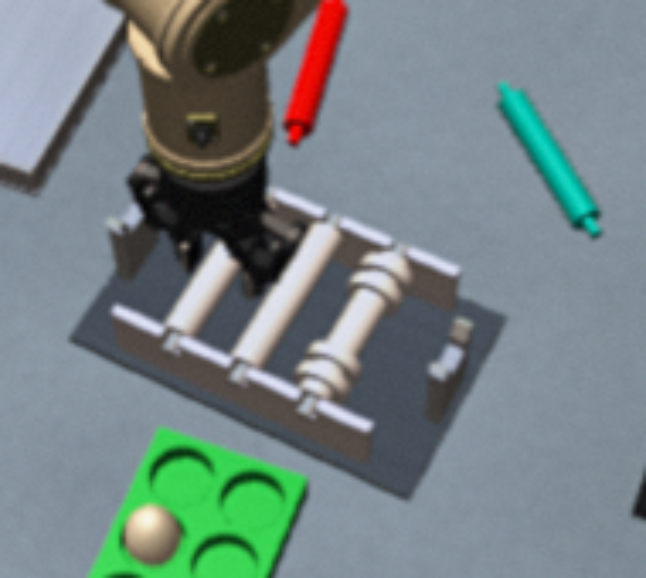

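The fingers straddle the left plain roller only. Lift it and carry it to the tray.

```bash
python3 - <<'E'
from h import *
P=cr(0,-56)
bot.move_linear([*P,150],velocity=140);st('lift')
c=cams.read_camera('side');save(c,'s7')
o=down(np.radians(1.2-90))
print(bot.solve_ik([441,-374,8],o))
bot.move_ptp([441,-374,110],o);st()
c=cams.read_camera('scene');save(c,'sc7')
E
python3 -c "
import cv2,numpy as np
a=cv2.imread('pics/s7.png')[100:300,150:420];b=cv2.imread('pics/sc7.png')[80:280,100:350]
cv2.imwrite('pics/m7.png',cv2.resize(np.hstack([a,b]),None,fx=1.5,fy=1.5))"
```

```text
lift 17.12 [577.2 -62.9 149. ] grip 23.9 F [ 0.7  0.3 -1.8]
[-0.09275787  0.65014923  0.9241247   1.83848339 -0.62386932  0.97366946
 -0.4462116 ]
 18.46 [ 442.2 -372.8  109.9] grip 23.9 F [ 0.3  0.2 -0.7]
```

View pics/m7.png

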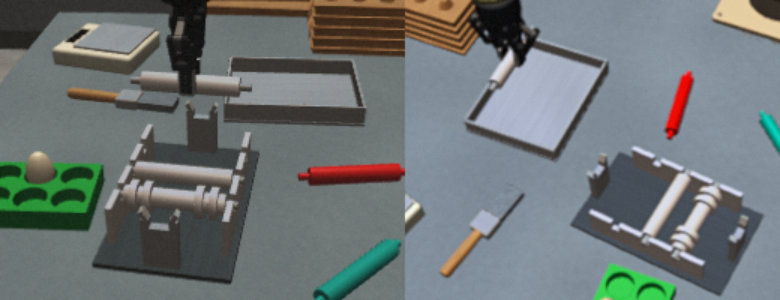

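The roller is held level and now sits over the tray. Lower it gently.

```bash
python3 - <<'E'
from h import *
bot.move_linear([441,-374,20],velocity=100);st()
print(bot.move_linear([441,-374,6],velocity=25,max_force=4));st('down')
gripper_to(40);st('rel')
bot.move_linear([441,-374,130],velocity=150);st()
bot.pause(.3)
c=cams.read_camera('scene');save(c,'sc8')
for r in cams.regions_of('scene','roller_a_center')[:5]: print(r['conf'],r['extent'],planerect(c,r['pixels'],18))
# toward second
P=cr(0,0);o=down(CY-np.pi/2)
bot.move_ptp([*P,150],o);gripper_to(46);st()
c=cams.read_camera('scene');save(c,'sc9')
for r in cams.regions_of('scene','roller_a_center')[:5]: print(r['conf'],r['extent'],planerect(c,r['pixels'],18))
E
python3 -c "
import cv2,numpy as np
a=cv2.imread('pics/sc8.png')[80:280,100:350];b=cv2.imread('pics/sc9.png')[80:280,100:350]
cv2.imwrite('pics/m9.png',cv2.resize(np.hstack([a,b]),None,fx=1.6,fy=1.6))"
```

```text
19.56 [ 441.3 -374.4   20.6] grip 24.0 F [-0.4  0.1 -1.3]
True
down 20.03 [ 441.1 -374.     8.8] grip 24.2 F [-1.1  2.3  6.9]
rel 20.33 [ 440.7 -373.5    8.1] grip 39.9 F [ 0.1 -0.9  0.5]
 21.29 [ 440.7 -373.5  129.2] grip 40.1 F [-0.6  0.2 -0.9]
0.93 [275.0, 126.6, 17.9, 44.6] [350.2 -82.6 164.7  27.3   9.4]
0.68 [335.8, 157.1, 31.7, 44.1] [366.  126.2 155.7  29.5  47.5]
0.63 [167.2, 120.3, 26.4, 42.2] [ 4.386e+02 -3.705e+02  1.536e+02  3.070e+01  4.000e-01]
 23.38 [581.9  -8.5 150. ] grip 46.2 F [-0.8 -0.4  0.5]
0.9 [165.1, 119.2, 27.9, 44.9] [ 4.390e+02 -3.704e+02  1.612e+02  3.110e+01  4.000e-01]
0.7 [334.6, 155.0, 31.3, 45.1] [364.6 124.6 157.7  29.5  47.5]
0.42 [209.2, 258.7, 72.6, 71.9] [784.9   5.7 175.8 122.    1.7]
```

View pics/m9.png

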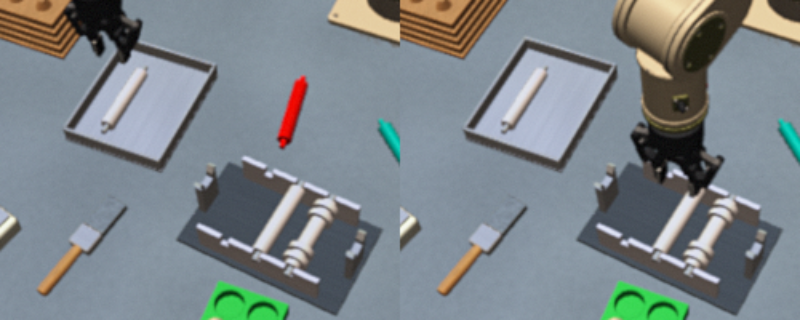

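The first roller lies at rest in the tray at about (439,−371) and isn't rolling. Now the middle plain roller.

```bash
python3 - <<'E'
from h import *
P=cr(0,0)
print(bot.move_linear([*P,40],velocity=110,max_force=15));st()
gripper_to(15);st('grip')
bot.move_linear([*P,150],velocity=140);st('lift')
c=cams.read_camera('side');save(c,'s10')
o=down(np.radians(1.2-90))
bot.move_ptp([441,-298,110],o);st()
c=cams.read_camera('scene');save(c,'sc10')
E
python3 -c "
import cv2,numpy as np
a=cv2.imread('pics/s10.png')[100:300,150:420];b=cv2.imread('pics/sc10.png')[80:280,100:350]
cv2.imwrite('pics/m10.png',cv2.resize(np.hstack([a,b]),None,fx=1.5,fy=1.5))"
```

```text
False
 24.63 [582.5  -7.6  40.7] grip 45.9 F [-0.3  1.  -0.3]
grip 24.95 [582.5  -8.4  40.8] grip 23.9 F [ 0.1 -3.   5.9]
lift 25.88 [581.5  -7.1 149.1] grip 24.4 F [ 0.3  1.  -1.9]
 27.17 [ 442.1 -296.9  109.9] grip 24.2 F [ 0.4  0.9 -1. ]
```

View pics/m10.png

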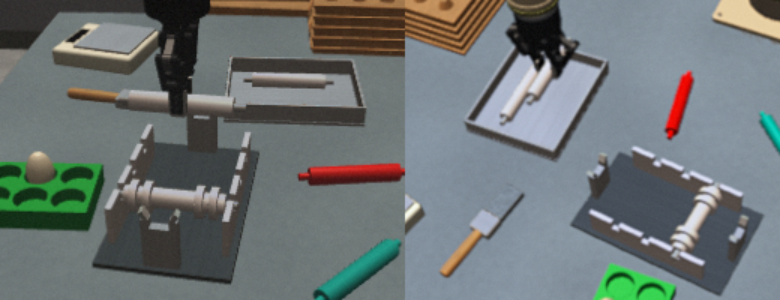

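```bash
python3 - <<'E'
from h import *
bot.move_linear([441,-298,20],velocity=100);st()
print(bot.move_linear([441,-298,6],velocity=25,max_force=4));st('down')
gripper_to(40);st('rel')
bot.move_linear([441,-298,150],velocity=150);st()
bot.move_ptp([457.8,336,120],down(np.radians(92.4)));st()
c=cams.read_camera('scene');save(c,'sc11')
for r in cams.regions_of('scene','roller_a_center')[:5]: print(r['conf'],r['extent'],planerect(c,r['pixels'],18))
c=cams.read_camera('wrist');save(c,'w11')
E
python3 -c "
import cv2,numpy as np
a=cv2.imread('pics/sc11.png')[90:290,110:460];b=cv2.imread('pics/w11.png')
cv2.imwrite('pics/m11.png',cv2.resize(np.hstack([cv2.resize(a,(560,320)),cv2.resize(b,(427,320))]),None,fx=.8,fy=.8))"
```

```text
28.27 [ 441.4 -298.3   20.5] grip 24.1 F [-0.   0.8 -1.2]
True
down 28.73 [ 441.2 -297.9    8.9] grip 23.8 F [-0.7  1.2  5.6]
rel 29.03 [ 440.6 -297.5    8.5] grip 39.7 F [0.2 0.  0.3]
 30.12 [ 440.6 -297.6  149.2] grip 39.9 F [ 0.  -0.2  0.7]
 32.39 [458.4 334.9 119.7] grip 40.4 F [-0.3  0.6  0. ]
0.95 [169.9, 118.1, 22.3, 43.1] [ 439.  -370.3  159.1   30.     1.1]
0.78 [275.4, 130.0, 17.6, 40.7] [349.9 -81.6 157.2  27.7   8.6]
0.75 [228.8, 278.5, 16.1, 18.4] [779.7 -25.8  42.2  36.3  25.2]
0.69 [334.8, 154.0, 32.5, 48.5] [363.8 123.2 163.1  29.8  46.9]
```

View pics/m11.png

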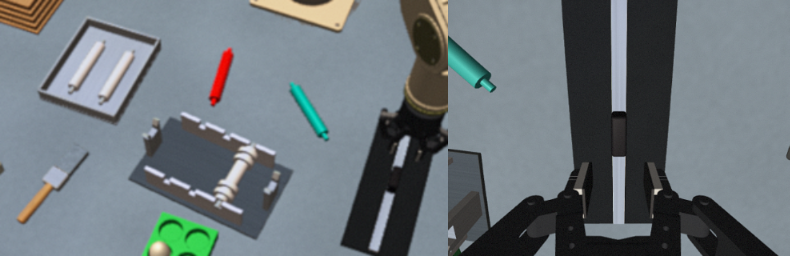

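Both plain rollers lie side by side in the tray (crop ~(87,67) and (117,75)), and the bar on the mat is between the fingers. Fetch the bar.

```bash
python3 - <<'E'
from h import *
bot.move_linear([457.8,336,12],velocity=110,max_force=15);st()
gripper_to(8);st('grip')
bot.move_linear([457.8,336,120],velocity=140)
bot.move_linear([457.8,336,190],velocity=140)
o=down(CY)
bot.move_ptp([*CR,180],o);st()
bot.pause(.3)
c=cams.read_camera('scene');save(c,'sc12')
bot.move_linear([*CR,110],velocity=110);st()
c=cams.read_camera('scene');save(c,'sc13');c=cams.read_camera('side');save(c,'s13')
E
python3 -c "
import cv2,numpy as np
a=cv2.imread('pics/sc13.png')[160:290,200:350];b=cv2.imread('pics/s13.png')[150:290,200:350]
cv2.imwrite('pics/m13.png',np.hstack([cv2.resize(a,(395,342)),cv2.resize(b,(395,342))]))"
```

```text
33.67 [458.3 336.4  12.8] grip 40.3 F [ 0.6 -0.3  0.3]
grip 34.0 [458.3 336.2  12.8] grip 17.3 F [ 0.9 -1.5  7.3]
 36.94 [581.8  -5.7 179.6] grip 17.2 F [ 0.2  0.  -3. ]
 38.08 [582.5  -7.5 110.7] grip 17.1 F [ 0.1  1.3 -2.4]
```

View pics/m13.png

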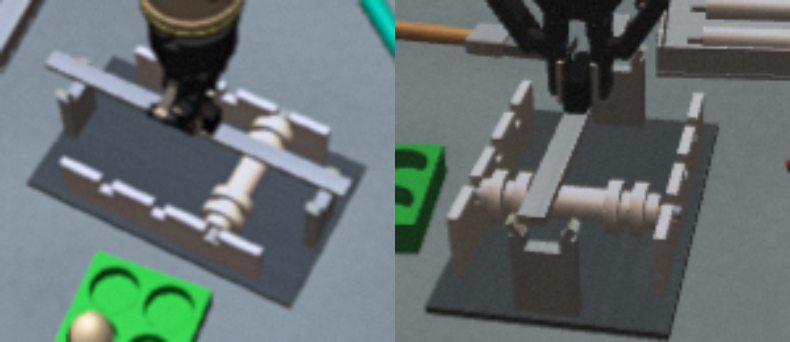

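The bar is level and aligned above both slots. Lower it in.

```bash
python3 - <<'E'
from h import *
bot.move_linear([*CR,88],velocity=60,max_force=12);st()
print(bot.move_linear([*CR,70],velocity=20,max_force=6));st('seat')
c=cams.read_camera('scene');save(c,'sc14');c=cams.read_camera('side');save(c,'s14')
E
python3 -c "
import cv2,numpy as np
a=cv2.imread('pics/sc14.png')[160:290,200:350];b=cv2.imread('pics/s14.png')[150:290,200:350]
cv2.imwrite('pics/m14.png',np.hstack([cv2.resize(a,(395,342)),cv2.resize(b,(395,342))]))"
```

```text
38.69 [581.8  -7.5  87.6] grip 17.3 F [ 0.1  0.7 -3.3]
True
seat 39.35 [581.9  -7.5  74.8] grip 17.0 F [-0.8  0.3  5.7]
```

View pics/m14.png

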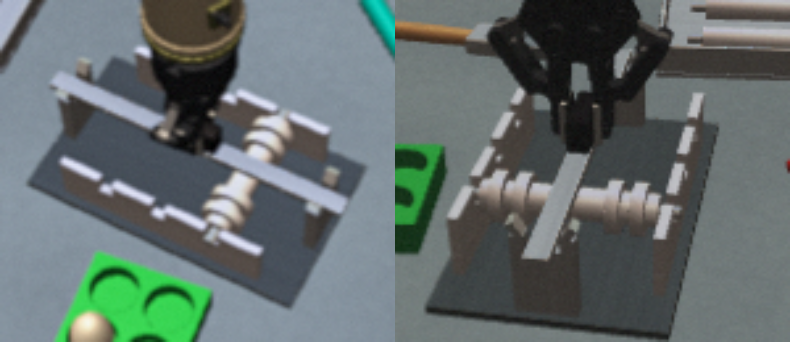

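It seated at exactly the expected height (74.8). Release, retreat and check.

```bash
python3 - <<'E'
from h import *
gripper_to(46);st()
bot.move_linear([*CR,200],velocity=130)
bot.move_ptp([540,-10,340],down(np.radians(85.7)));bot.pause(.3);st()
for n in ['wrist','scene','side']:
    c=cams.read_camera(n);save(c,n+'15');np.save(n+'15.npy',c,allow_pickle=True)
E
python3 -c "
import cv2,numpy as np
a=cv2.imread('pics/wrist15.png')[110:270,140:410]
cv2.imwrite('pics/w15c.png',cv2.resize(a,None,fx=2.96,fy=2.96,interpolation=cv2.INTER_CUBIC))
s=cv2.imread('pics/side15.png')[140:290,200:400];t=cv2.imread('pics/scene15.png')[90:340,110:390]
cv2.imwrite('pics/m15.png',np.hstack([cv2.resize(s,(400,300)),cv2.resize(t,(336,300))]))"
```

```text
39.84 [581.   -7.5  73.7] grip 45.6 F [0.2 0.6 0.6]
 42.63 [540.  -10.  339.7] grip 45.8 F [-0.1  1.2 -0.1]
```

View pics/w15c.png

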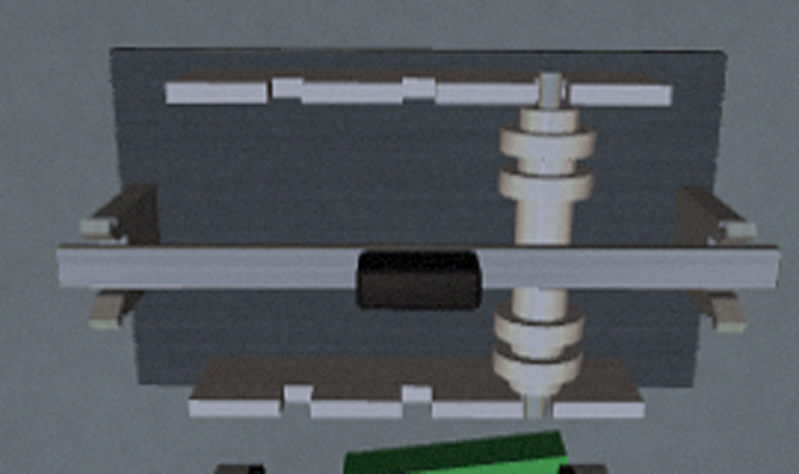

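View pics/m15.png

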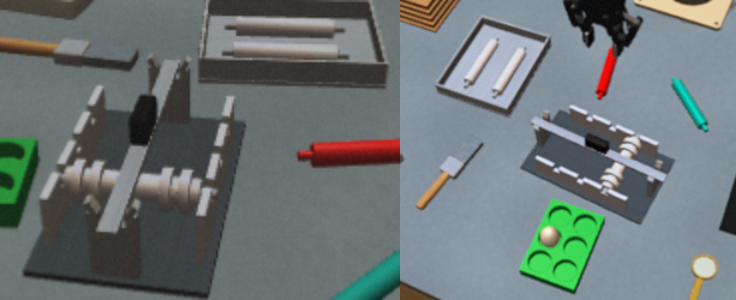

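The wrist view shows the bar seated in both slots. It overhangs the brackets about equally (23 px left, 21 px right), and the collared roller is in its notches. Both plain rollers lie flat in the tray and the bystanders haven't moved. Handing in.

```bash
python3 - <<'E'
from fit import *
c=np.load('wrist15.npy',allow_pickle=True).item()
f=lambda L:np.array(L)/2.96+[140,110]
p,r=fit(c,f([[58,247],[58,286],[777,248],[778,288]]),[[-9,-155,74],[9,-155,74],[-9,155,74],[9,155,74]],[585,-10,-.08]);print(p[:2].round(1),np.degrees(p[2]).round(2))
print(bot.job_done())
E
```

```text
[582.5  -8.4] -4.38
the job is handed in; nothing more can be done
None
```

The job is done and handed in, at about 43 s of the 72 s allowed; no verdict was reported. I laid the bar on the mat and moved the two plain rollers side by side onto the tray floor. The collared roller stayed in the cradle, and I put the bar back in both brackets.

**Last checks before handing in:**
- **Bar:** it measured at (582.5, −8.4) mm, yaw −4.38°. The cradle is at about (582, −7.5) mm, yaw −4.35°. It touched the slot floors at the expected height.
- **Rollers:** both plain rollers lie flat in the tray, and the collared roller is in its notches. I checked these by eye in the last pictures. The first plain roller measured within 1 mm before and after the second was placed. The network missed the second roller after placing, so that one I confirmed only by eye.
- **Surroundings:** the egg, egg tray, magnifier and brush look unmoved in the pictures (not re-measured). The gripper is clear of everything.

The only disagreement was between cameras: their positions for the cradle differed by up to about 3 mm. That did not affect the fit.

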